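Open the mould clamp to its end stop

ROBOT

A 7-joint arm with a two-finger parallel gripper is mounted at the origin on the work surface. World frame = base frame: x ahead of the robot, y to its left, z up, the work surface at z = 0. Lengths are in m, angles in rad, forces in N, time in s.
With the tool pointing down it reaches from about 0.425 to 0.925 m from the base axis. Payload 6.8 kg.
Tool frame: the origin (TCP) lies between the finger pads; the fingertips stand r.tcp_to_tips ahead of it and the grasp point (between the pads) lies 3 mm ahead of it (r.tcp_to_tips is the distance from the TCP to the fingertips, in m); z points along the fingers, y is the line along which they close (so a half turn about z gives the same grasp; the last joint's range is limited). The gripper opens to 85 mm and grips with 20 to 120 N. Pads are 22 mm wide; open, the fingers measure 114 mm over their backs; the gripper's body (76 mm by 85 mm) begins 54 mm behind the grasp point. The pads swing forward as they close: fully open they stand 13 mm farther back than shut.
Start: joints at [-1.307, 0.477, 0.022, 1.555, -0.011, 1.109, -0.083], TCP at [0.245, 0.629, 0.253] pointing down, gripper open.
Joint ranges: [-2.96, 2.96], [-0.34, 2.1], [-1.41, 1.46], [0.24, 2.44], [-1.37, 4.51], [0.17, 1.92], [-2.96, 2.96]. Speed limits (rad/s): [2.39, 2.39, 3.14, 3.14, 3.14, 3.14, 3.14].

INTERFACE

Orientations are given as a rotation vector (axis times angle).
In Python, from bench import r gives the robot as it stands. The module is installed in compiled form; this text tells all that it offers.
- The arm moves only by the tool step_arm, never from a script. Its argument "moves" is a list of rows, each an object of numbers: "rx", "ry", "rz": the turn, a rotation vector about the tool's x, y, z in degrees; "dx", "dy", "dz": the shift along the tool's x, y, z in mm; "gripper": the opening, from -1 (shut) to 1 (fully open). In form: [{"rx": .., "ry": .., "rz": .., "dx": .., "dy": .., "dz": .., "gripper": ..}, ...]. A call has 1 to 20 rows; each row shifts and turns the commanded pose from where the row before left it, along the tool's axes as they then stand; what a row does not reach is not made up. A row lasts 1/8 s, in which the tool goes at most 62.5 mm and 10.7 degrees, less where a joint would pass 70% of its speed; a pose out of reach is approached as far as the arm can. A call is refused whole if a number of a shift passes 62.5 or a number of a turn 10.7, either way. A call with a gripper value outside its range is refused whole. The fingers move at their own pace and stop on an object; "grip_force" is the grip in N (left out, the last holds). Time passes only in rows, so rows that do not move let the fingers close. It gives the time, the measured TCP pose, the force, the opening and the grip force at its end, in the units of the state.
- r.get_obs(): the state, without advancing time (a new reading comes with each control period).
- r.grab_frame(name): name is "scene" or "side" or "wrist"; returns the picture (420x560x3 uint8, blue, green, red); there is no depth.
- r.camera_info(name): a dict with "mtx" (3x3 intrinsics, pixels), "rvec" (rotation vector, rad) and "tvec" (3), from world to camera coordinates, as OpenCV has them. Camera axes: x right, y down, z forward; pixel columns grow to the right and rows downward; lengths in m; the calibration is good to about 2 mm. A picture is of the moment at which its call begins: read the wrist's pose just before it. camera_info takes no time and is no camera call; for the wrist camera it gives the pose at the moment of the call.
- r.hand_in(): hands the job in; it is judged then, once.
The state is a dict: "clock": time; "joints": joint angles; "qvel": joint speeds; "tau": joint torques, N m; "tcp_pos": TCP position; "orientation": TCP orientation; "contact_force": force on the tool from outside, world axes, zero at the start; "moment": the same for the moment, N m; "grip_width": finger opening in m; "gripper_force": force on a finger pad.
Only numpy, scipy, OpenCV 4.12 (cv2) and the standard library are available. Lean on these libraries where they do the work, as an engineer would, in place of code of your own. Each camera call takes 0.05 s, during which the arm holds its last target. There are 200 camera calls.

TASK

Open the bench mould clamp right out so that the second mould half will go in: with the fingertips press the round release button on the sliding jaw right down, keep it down while you push the jaw away from the standing mould half until it meets the end stop, and only then let the button up so that the jaw locks there. Lift nothing, and leave both mould halves and everything else on the bench where they are.

Things in the scene. Friction and masses are not known exactly. Their poses are not given: they have to be found in the camera images.
- clamp: Grey iron bench clamp for plaster moulds, bolted to the bench. Base plate 150 mm (x) by 350 mm (y); origin at the centre of its underside, z up. The rail runs along its y. Fixed jaw at the -y end: 150 wide, top 105 mm above the bench, rubber face at y = -144 mm. End stop at the +y end. The sliding jaw runs between them, along x = 0.
- jaw (a joint): Sliding jaw, m: grows as it opens along the clamp's +y; 0.115 at the end stop; starts locked at 0.00 to 0.037. At value q the button's axis is at the clamp's y = q - 25 mm. With the button up a pawl in a toothed bar (6 mm pitch) locks it: pushing only takes up 3 mm of play. With the button right down it slides with about 1 N of drag. Mass about 1 kg.
- heel_face (a point): On the sliding jaw: middle of the top edge of the heel's inner face, 98 mm above the bench. Jaw, from the fixed jaw outwards: upright plate (150 wide, 21 thick, top at 105 mm), saddle (130 wide, top at 66 mm) with the button in its middle, upright heel (130 wide, 30 thick) to push against. Plate's back is 42 mm before, heel's face 23 mm beyond, the button's axis; saddle's end is 53 mm beyond.
- button (a joint): How far the release button is pressed, m: 0 up, 0.008 fully down. It moves straight down and springs back up by itself; about 3 N to start, 6 N fully down. The pawl is clear of the teeth from about 0.005 on: held less deep, the jaw stays locked.
- button_top (a point): Centre of the top of the release button: black, round, flat, 40 mm across, 14 mm proud of the saddle, 80 mm above the bench when up, 72 mm when fully down. It travels with the sliding jaw. Between jaw plate and heel there are 65 mm for the fingertips, open at both sides.
- stop_face (a point): End stop: low block 134 mm wide bolted across the rails at the clamp's +y end. This point is the middle of the top edge of the face that the saddle meets, 52 mm above the bench, at the clamp's y = 143 mm.
- mould_a_center (a point): Centre of the first plaster mould half, 180 x 50 x 95 mm high, standing loose on edge on the clamp's rails (underside 35 mm, top 130 mm above the bench) against the fixed jaw, long side across the rail, its face with three cavities towards the sliding jaw. Must stay where it is.
- mould_b_center (a point): Centre of the second plaster mould half, 180 x 95 x 50 mm high, lying loose on the bench beside the clamp on the side away from the robot, cavities up. Must stay where it is.
- jar_center (a point): Centre (half-way up) of the big beige slip jar, 156 mm across, 235 mm high, standing at one side of the bench. Must stay where it is.
- jug_center (a point): Axis, half-way up, of the pale plastic jug with a wire sieve on it, 148 mm across, 225 mm high, with a handle, standing at the other side of the bench. Must stay where it is.
- spatula: Spatula 250 mm long lying flat on the bench on the robot's side of the clamp, about along the rail. Origin in its middle on the bench, x along it. Must stay where it is.
Not all that is in view belongs to the job. What is shaped like the part that bears mould_a_center but black or green is not meant.

How it is judged:
By the outcome, as a careful person would: the job done as asked, in the order asked, and still so for the second after the job is handed in, with the robot touching nothing.
It also fails if it takes over 38 s, if anything falls off the work surface, if the arm or the gripper's body presses on something with over 40 N, if the wrist force passes 120 N, or if a joint passes its speed limit or range.

## Working session

There is one attempt and no reset: what is moved stays moved. The work goes in short steps, Python scripts to look and compute and a tool call to move; the robot and the scene stay as the last step left them, time stands still between calls to the robot, and variables do not carry over. Pictures are saved under pics/ and viewed, at most 10 in all, crops included, and the job is handed in when it is done.

Besides the shell and the picture viewer there is one more tool, called after "Emit:" by a JSON object that holds its "name" and its "arguments". step_arm: Moves the arm, as the interface text tells. Its arguments: {"type":"object","properties":{"moves":{"type":"array","items":{"type":"object","properties":{"rx":{"type":"number"},"ry":{"type":"number"},"rz":{"type":"number"},"dx":{"type":"number"},"dy":{"type":"number"},"dz":{"type":"number"},"gripper":{"type":"number"}}}},"grip_force":{"type":"number"}},"required":["moves"]}

```bash
mkdir -p pics
python3 - <<'E'
from bench import r
import cv2,numpy as np
o=r.get_obs(); print(o['clock'],o['tcp_pos'],o['orientation'],o['grip_width'],r.tcp_to_tips)
for n in("scene","side","wrist"):
    f=r.grab_frame(n); cv2.imwrite(f"pics/{n}0.png",f); c=r.camera_info(n); print(n,c['mtx'].tolist(),c['rvec'],c['tvec'])
E
```

```text
0.0 [0.24504715 0.62836048 0.25232923] [-5.80594132e-01 -3.08728986e+00  2.84697478e-03] 0.08575173450969581 0.022
scene [[433.6427411509991, 0.0, 282.07584848558537], [0.0, 433.6427411509991, 204.27887904727757], [0.0, 0.0, 1.0]] [ 1.00282646  2.38251551 -1.12692434] [ 0.37945484 -0.163975    1.56631162]
side [[523.4199880627107, 0.0, 281.9692957334774], [0.0, 523.4199880627107, 216.263843600582], [0.0, 0.0, 1.0]] [ 2.21246141 -0.79845304  0.36440134] [-0.43031677  0.3210321   1.2131354 ]
wrist [[319.9707015189706, 0.0, 273.69738754633704], [0.0, 319.9707015189706, 208.96055111040755], [0.0, 0.0, 1.0]] [-2.39789753 -1.63743059 -0.22493271] [-0.67322254 -0.03514602  0.37878345]
```

View pics/scene0.png

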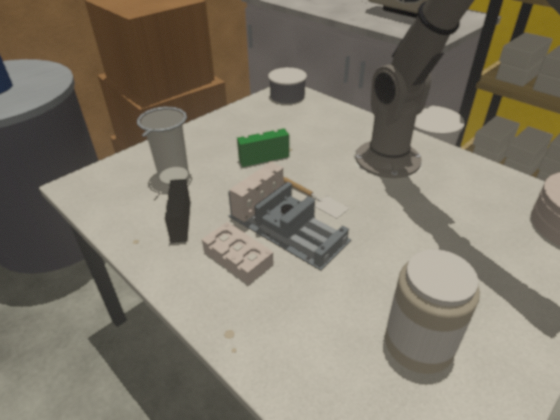

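View pics/side0.png

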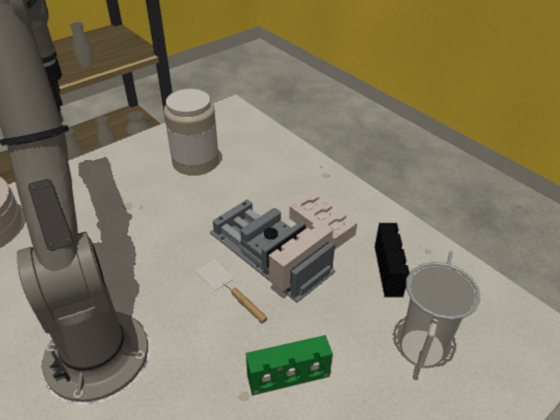

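The scene view has the clamp at about (300,225), with the black button at (288,210), the pink mould half at (257,192) and mould B at (238,252). The decoys are green (263,147) and black (178,205); the jar is at (432,310) and the jug at (168,145). In the side view the button is at (270,234). Next I'll check it in one close crop and measure.

```bash
cat > h.py <<'E'
import cv2,numpy as np
from bench import r
def cam(n):
    c=r.camera_info(n); R=cv2.Rodrigues(np.array(c['rvec'],float))[0]; return np.array(c['mtx']),R,np.array(c['tvec'],float).ravel()
def ray(n,p,C=None):
    K,R,t=C or cam(n); d=R.T@np.linalg.inv(K)@np.array([p[0],p[1],1.]); return -R.T@t,d/np.linalg.norm(d)
def onz(n,p,z,C=None):
    o,d=ray(n,p,C); return o+d*(z-o[2])/d[2]
def tri(p,q,a="scene",b="side"):
    P=[]
    for n in(a,b):
        K,R,t=cam(n);P.append(K@np.c_[R,t])
    X=cv2.triangulatePoints(P[0],P[1],np.array(p,float).reshape(2,1),np.array(q,float).reshape(2,1)).ravel();return X[:3]/X[3]
def proj(n,X):
    K,R,t=cam(n);x=K@(R@np.array(X)+t);return x[:2]/x[2]
E
python3 - <<'E'
from h import *
a=cv2.imread('pics/scene0.png');b=cv2.imread('pics/side0.png')
A=cv2.resize(a[155:275,220:360],None,fx=4,fy=4,interpolation=cv2.INTER_CUBIC)
B=cv2.resize(b[185:305,205:345],None,fx=4,fy=4,interpolation=cv2.INTER_CUBIC)
out=cv2.resize(np.vstack([A,B]),None,fx=.62,fy=.62)
# side by side, gamma
out=np.hstack([A,B]);out=cv2.resize(out,(800,343));out=(255*(out/255.)**.6).astype(np.uint8)
cv2.imwrite('pics/crop0.png',out)
for n,im,p in(("scene",a,(288,210)),("side",b,(270,234))):
    print(n,onz(n,p,.08))
    g=cv2.cvtColor(im,cv2.COLOR_BGR2GRAY);print(g[p[1]-12:p[1]+13:2,p[0]-16:p[0]+17:2])
print(tri((288,210),(270,234)))
E
```

```text
scene [0.52111899 0.00573256 0.08      ]
[[ 89  70  68  67  65  69  78  95 107 113 119 134 155 170 175 174 156]
 [ 68  67  67  65  66  72  88 101 111 113 114 114 119 130 151 145 124]
 [ 67  67  67  67  81 101 109 109 110 112 113 114 108  92 110 115 115]
 [ 67  68  70  84 105 101  84  73  75  83 104 112 109 106 111 114 114]
 [ 66  72  95 109 101  68  49  49  48  51  75 106 111 113 114 114 112]
 [ 76  98 113 115  95  53  50  47  48  62  88 108 114 113 115 111  99]
 [106 114 116 115  96  50  47  50  63  94 112 113 112 112 109  94  78]
 [114 115 115 114 100  63  52  72  99 111 113 114 111 106  91  72  69]
 [115 115 116 114 109  91  88 105 112 114 114 111 105  86  72  67  66]
 [115 115 116 116 112 106 110 112 113 113 111 101  83  70  67  68  69]
 [114 112 112 115 106 108 111 114 114 110  99  79  68  67  68  69  69]
 [113  99  94 108  88  92 104 110 108  97  76  69  68  67  67  69  69]
 [105 105 105 110  81  69  80  93  89  73  66  67  67  69  70  69  69]]
side [ 0.51062734 -0.00984907  0.08      ]
[[107 105 108 109 107 101  82  59  57  55  50  67  95 110 111 149 170]
 [106 106 105 105  92
[... 169 characters left out ...]
6 110 108 110 106 111]
 [ 80  58  53  52  53  31  21  26  22  22  15  39 105 110 109 110 104]
 [ 53  56  53  50  81  35  22  21  23  22  18  20  92 109 106 106 107]
 [ 52  49  65  94 118  31  23  27  22  25  22  17  96 107 106 107 107]
 [ 53  86 109 108 112  73   8  21  20  19  19  31  89 105 105 106  90]
 [ 94 109 106 106 105  92  68  26  21  21  41  92 107 106 104  75  35]
 [106 108 107 106 107 108  90 101  97 111 107 105 108  95  54  24  12]
 [106 107 107 108 107 108 109 106 101 106 108 104  76  38  21  19 102]
 [102  66  95 109 108 106 101 105 107 106  99  63  29  13  51 124 173]
 [106  73  92 107 106 105 107 108 107  89  48  23  12  30 152 175 172]]
[ 0.51520695 -0.00234499  0.07142073]
```

View pics/crop0.png

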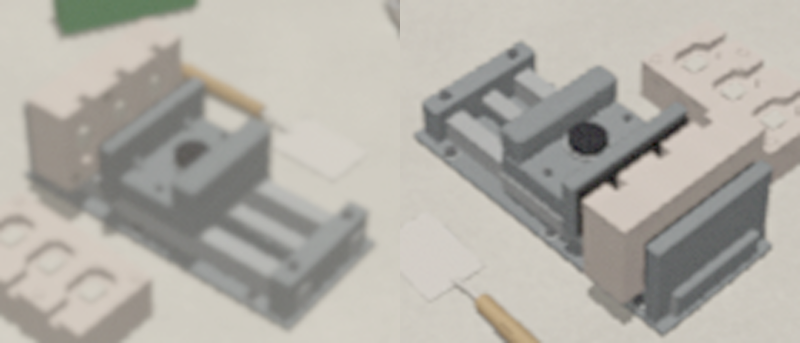

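View pics/wrist0.png

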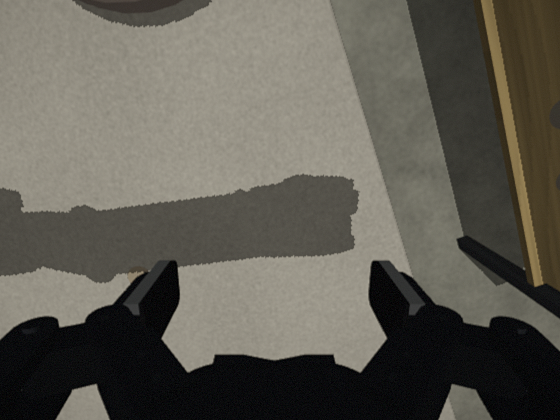

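The crop confirms it: a dark round button sits on the saddle between the jaw plate and the heel, at about (270,234) in the side view. The heel partly hides it in the scene view. The wrist view shows only bench. Now I'll get the rail direction and the obstacles.

Run:
```python
from h import *
b=cv2.imread('pics/side0.png');g=cv2.cvtColor(b,cv2.COLOR_BGR2GRAY)
m=np.zeros_like(g);m[222:248,255:285]=(g[222:248,255:285]<45)*255
n,l,s,c=cv2.connectedComponentsWithStats(m);i=1+np.argmax(s[1:,4]);print(s[i],c[i])
B=onz("side",c[i],.077);print("button",B.round(4), "in scene",proj("scene",B))
def px(x,y): return (205+(x-400)/2.857,185+y/2.857)
def sx(x,y): return (220+x/2.857,155+y/2.857)
P={k:onz("side",px(*v[:2]),v[2]) for k,v in dict(fjA=(648,243,.105),fjB=(770,165,.105),bl=(413,133,.01),bb=(660,333,.01),br=(770,245,.01),hA=(505,125,.098),hB=(598,68,.098),mA=(625,235,.13),mB=(765,137,.13)).items()}
Q={k:onz("scene",sx(*v[:2]),v[2]) for k,v in dict(bl=(375,240,.01),bb=(290,327,.01),hA=(268,122,.098),hB=(185,193,.098),jA=(103,152,.105),jB=(203,85,.105)).items()}
for D in(P,Q):
    for k,v in D.items(): print(k,v.round(3)[:2])
def ang(u,v): d=v-u; return np.degrees(np.arctan2(d[1],d[0])),np.linalg.norm(d)
print("fj",ang(P['fjA'],P['fjB']),"rail",ang(P['bb'],P['bl']),"base end",ang(P['bb'],P['br']),"heel",ang(P['hA'],P['hB']),"mould",ang(P['mA'],P['mB']))
print("scene: base end",ang(Q['bl'],Q['bb']),"heel",ang(Q['hA'],Q['hB']),"jaw",ang(Q['jB'],Q['jA']))
for n,p in(("scene",(428,360)),("scene",(170,180)),("scene",(390,158))): print(p,onz(n,p,0).round(3))
R=cv2.Rodrigues(np.array(r.get_obs()['orientation']))[0];print(R.round(3))
K,Rc,t=cam("wrist");print("wristcam pos in tool",(R.T@(-Rc.T@t-np.array(r.get_obs()['tcp_pos']))).round(3),(Rc@R).round(3).tolist())
```

```text
[264 227  14  12 129] [270.18604651 232.90697674]
button [ 0.5155 -0.0046  0.077 ] in scene [286.75917449 208.25453937]
fjA [ 0.458 -0.159]
fjB [ 0.603 -0.158]
bl [0.427 0.162]
bb [ 0.454 -0.184]
br [ 0.601 -0.172]
hA [0.454 0.039]
hB [0.57  0.045]
mA [ 0.434 -0.156]
mB [ 0.605 -0.147]
bl [0.429 0.167]
bb [0.575 0.181]
hA [0.446 0.036]
hB [0.58 0.05]
jA [ 0.598 -0.043]
jB [ 0.453 -0.047]
fj (np.float64(0.1628191847329612), np.float64(0.14497905049427134)) rail (np.float64(94.45388354565043), np.float64(0.3465672976061863)) base end (np.float64(4.621204700159325), np.float64(0.14741475032913098)) heel (np.float64(3.0411548834474824), np.float64(0.11664905732333113)) mould (np.float64(3.120157370967252), np.float64(0.17132542982845622))
scene: base end (np.float64(5.573404430696807), np.float64(0.14724826107407094)) heel (np.float64(6.134258385836043), np.float64(0.13449537890614616)) jaw (np.float64(1.7966741971051212), np.float64(0.144676615534068))
(428, 360) [0.606 0.516 0.   ]
(170, 180) [ 0.619 -0.459  0.   ]
(390, 158) [-0.012  0.004  0.   ]
[[-0.932  0.363 -0.   ]
 [ 0.363  0.932 -0.001]
 [-0.    -0.001 -1.   ]]
wristcam pos in tool [ 0.069 -0.001 -0.12 ] [[-0.001, 1.0, 0.001], [-0.962, -0.001, -0.273], [-0.273, -0.001, 0.962]]
```

Everything agrees: fixed jaw 145 mm, base 347 × 147 mm, centre near (0.5145, -0.004), yaw about 4.5°. The button is at (0.515, -0.005), so q is about 25 mm with about 90 mm to go. Moving over the clamp high up, clear of the jar, with the fingers shutting.

Emit:
{"name": "step_arm", "arguments": {"moves": [{"dx": -20,"dy": -20,"gripper": -1},{"dx": -40,"dy": -41,"gripper": -1},{"dx": -40,"dy": -41,"gripper": -1},{"dx": -40,"dy": -41,"gripper": -1},{"dx": -40,"dy": -41,"gripper": -1},{"dx": -40,"dy": -41,"gripper": -1},{"dx": -40,"dy": -41,"gripper": -1},{"dx": -40,"dy": -41,"gripper": -1},{"dx": -40,"dy": -41,"gripper": -1},{"dx": -40,"dy": -41,"gripper": -1},{"dx": -40,"dy": -41,"gripper": -1},{"dx": -40,"dy": -41,"gripper": -1},{"dx": -20,"dy": -19,"gripper": -1},{"rz": -8.6,"gripper": -1},{"rz": -8.6,"gripper": -1},{"rz": -8.6,"gripper": -1},{"gripper": -1},{"gripper": -1}], "grip_force": 20}}

```text
invalid input at $.moves[0]: expected keys rx, ry, rz, dx, dy, dz, gripper
```

Run:
```python
from h import *
o=r.get_obs(); print(o['clock'],o['tcp_pos'],cv2.Rodrigues(np.array(o['orientation']))[0].round(3).tolist(),o['grip_width'],o['contact_force'])
C=cam("wrist");np.savez('w1.npz',K=C[0],R=C[1],t=C[2])
cv2.imwrite('pics/w1.png',r.grab_frame("wrist"));print(proj("wrist",[.5155,-.0046,.08]))
```

```text
0.15 [0.24509284 0.62847845 0.25252544] [[-0.932, 0.363, -0.0], [0.363, 0.932, -0.001], [-0.0, -0.001, -1.0]] 0.08536932904009545 [-0.26266543  0.27012626  0.49241395]
[-88.54325742 541.8124301 ]
```

View pics/w1.png

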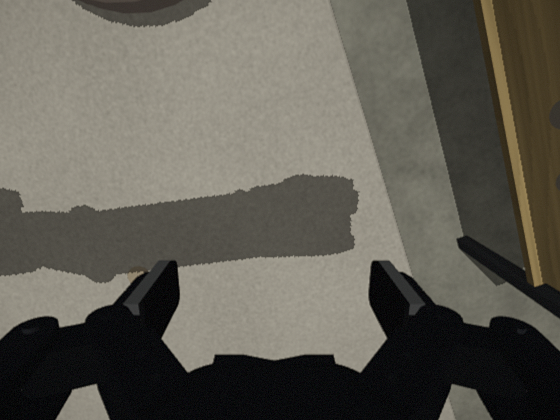

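The call was refused because every key must be given, so the arm hasn't moved and the picture shows the same bench as before. Sending it again with full rows.

Emit:
{"name": "step_arm", "arguments": {"moves": [{"rx": 0,"ry": 0,"rz": 0,"dx": -20,"dy": -20,"dz": 0,"gripper": -1},{"rx": 0,"ry": 0,"rz": 0,"dx": -40,"dy": -41,"dz": 0,"gripper": -1},{"rx": 0,"ry": 0,"rz": 0,"dx": -40,"dy": -41,"dz": 0,"gripper": -1},{"rx": 0,"ry": 0,"rz": 0,"dx": -40,"dy": -41,"dz": 0,"gripper": -1},{"rx": 0,"ry": 0,"rz": 0,"dx": -40,"dy": -41,"dz": 0,"gripper": -1},{"rx": 0,"ry": 0,"rz": 0,"dx": -40,"dy": -41,"dz": 0,"gripper": -1},{"rx": 0,"ry": 0,"rz": 0,"dx": -40,"dy": -41,"dz": 0,"gripper": -1},{"rx": 0,"ry": 0,"rz": 0,"dx": -40,"dy": -41,"dz": 0,"gripper": -1},{"rx": 0,"ry": 0,"rz": 0,"dx": -40,"dy": -41,"dz": 0,"gripper": -1},{"rx": 0,"ry": 0,"rz": 0,"dx": -40,"dy": -41,"dz": 0,"gripper": -1},{"rx": 0,"ry": 0,"rz": 0,"dx": -40,"dy": -41,"dz": 0,"gripper": -1},{"rx": 0,"ry": 0,"rz": 0,"dx": -40,"dy": -41,"dz": 0,"gripper": -1},{"rx": 0,"ry": 0,"rz": 0,"dx": -20,"dy": -19,"dz": 0,"gripper": -1},{"rx": 0,"ry": 0,"rz": -8.6,"dx": 0,"dy": 0,"dz": 0,"gripper": -1},{"rx": 0,"ry": 0,"rz": -8.6,"dx": 0,"dy": 0,"dz": 0,"gripper": -1},{"rx": 0,"ry": 0,"rz": -8.6,"dx": 0,"dy": 0,"dz": 0,"gripper": -1},{"rx": 0,"ry": 0,"rz": 0,"dx": 0,"dy": 0,"dz": 0,"gripper": -1},{"rx": 0,"ry": 0,"rz": 0,"dx": 0,"dy": 0,"dz": 0,"gripper": -1}], "grip_force": 20}}

```text
clock: 2.45
tcp_pos: [0.5143, -0.0021, 0.2533]
orientation: [0.119, -3.139, -0.0]
contact_force: [0.0, 0.1, -0.5]
grip_width: -0.0002
gripper_force: 0.0
```

Run:
```python
from h import *
o=r.get_obs(); print(o['clock'],o['tcp_pos'],cv2.Rodrigues(np.array(o['orientation']))[0].round(3).tolist())
C=cam("wrist");np.savez('w2.npz',K=C[0],R=C[1],t=C[2])
cv2.imwrite('pics/w2.png',r.grab_frame("wrist"));print(proj("wrist",[.5155,-.0046,.08]))
```

```text
2.45 [ 0.5143266  -0.00206823  0.25325423] [[-0.997, -0.075, -0.0], [-0.075, 0.997, 0.0], [0.0, 0.0, -1.0]]
[271.91240441 195.749558  ]
```

View pics/w2.png

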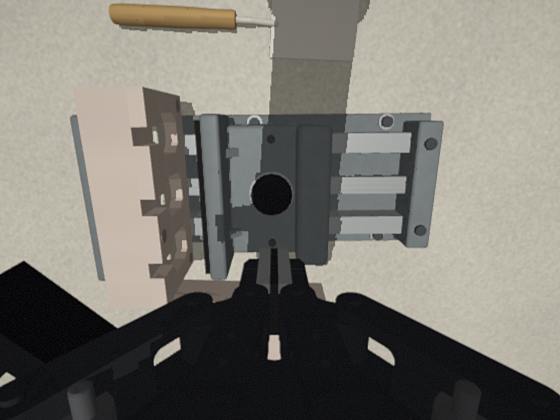

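The wrist view shows the button at (271,194) against a predicted (272,196). The heel is at x 300-330, the end stop at x 408-440, and mould A is left of the plate. The rail runs along the image rows, so the tool's y is aligned with it. Measuring exactly.

Run:
```python
from h import *
d=np.load('w2.npz');C=(d['K'],d['R'],d['t']);im=cv2.imread('pics/w2.png');g=cv2.cvtColor(im,cv2.COLOR_BGR2GRAY)
m=np.zeros_like(g);m[165:225,245:297]=(g[165:225,245:297]<25)*255
n,l,s,c=cv2.connectedComponentsWithStats(m);i=1+np.argmax(s[1:,4]);print(s[i],c[i])
B=onz("wrist",c[i],.08,C);L=onz("wrist",(s[i][0],c[i][1]),.08,C);R_=onz("wrist",(s[i][0]+s[i][2],c[i][1]),.08,C);print("button",B.round(4),"dia",np.linalg.norm(R_-L))
for k,p,z in(("stop top near",(408,247),.052),("stop top far",(418,122),.052),("heel in near",(296,263),.098),("heel in far",(300,126),.098),("plate back near",(222,277),.105),("plate back far",(227,116),.105),("baseTL",(233,113),.01),("baseTR",(431,113),.01)):
    print(k,onz("wrist",p,z,C).round(4)[:2])
```

```text
[ 252  175   40   40 1240] [271.31935484 194.34758065]
button [ 0.5142 -0.0053  0.08  ] dia 0.037608072991047535
stop top near [0.5679 0.1463]
stop top far [0.4384 0.1314]
heel in near [0.5742 0.0224]
heel in far [0.4499 0.0141]
plate back near [ 0.5901 -0.0454]
plate back far [ 0.4464 -0.0458]
baseTL [ 0.4431 -0.0528]
baseTR [0.4271 0.1619]
```

The button is at (0.514, -0.005) with a diameter of 38 mm, the rail is at 94.3° (the tool's y is 94.3°), and the stop face is at y ≈ 0.139. The TCP is 3 mm towards the heel from the axis, which suits. Going down between plate and heel.

Emit:
{"name": "step_arm", "arguments": {"moves": [{"rx": 0,"ry": 0,"rz": 0,"dx": 0,"dy": 0,"dz": 20,"gripper": -1},{"rx": 0,"ry": 0,"rz": 0,"dx": 0,"dy": 0,"dz": 40,"gripper": -1},{"rx": 0,"ry": 0,"rz": 0,"dx": 0,"dy": 0,"dz": 40,"gripper": -1},{"rx": 0,"ry": 0,"rz": 0,"dx": 0,"dy": 0,"dz": 25,"gripper": -1},{"rx": 0,"ry": 0,"rz": 0,"dx": 0,"dy": 0,"dz": 12,"gripper": -1},{"rx": 0,"ry": 0,"rz": 0,"dx": 0,"dy": 0,"dz": 6,"gripper": -1},{"rx": 0,"ry": 0,"rz": 0,"dx": 0,"dy": 0,"dz": 0,"gripper": -1}]}}

```text
clock: 3.38
tcp_pos: [0.5148, -0.002, 0.1107]
orientation: [-0.123, 3.139, 0.0]
contact_force: [0.2, -0.1, 0.6]
grip_width: -0.0002
gripper_force: 0.0
```

Emit:
{"name": "step_arm", "arguments": {"moves": [{"rx": 0,"ry": 0,"rz": 0,"dx": 0,"dy": 0,"dz": 4,"gripper": -1},{"rx": 0,"ry": 0,"rz": 0,"dx": 0,"dy": 0,"dz": 4,"gripper": -1},{"rx": 0,"ry": 0,"rz": 0,"dx": 0,"dy": 0,"dz": 2,"gripper": -1},{"rx": 0,"ry": 0,"rz": 0,"dx": 0,"dy": 0,"dz": 0,"gripper": -1}]}}

```text
clock: 3.88
tcp_pos: [0.5147, -0.0019, 0.1005]
orientation: [-0.123, 3.139, 0.0]
contact_force: [-0.0, 1.2, 2.4]
grip_width: -0.0
gripper_force: 1.6
```

Emit:
{"name": "step_arm", "arguments": {"moves": [{"rx": 0,"ry": 0,"rz": 0,"dx": 0,"dy": 0,"dz": 3,"gripper": -1},{"rx": 0,"ry": 0,"rz": 0,"dx": 0,"dy": 0,"dz": 3,"gripper": -1},{"rx": 0,"ry": 0,"rz": 0,"dx": 0,"dy": 0,"dz": 0,"gripper": -1}]}}

```text
clock: 4.25
tcp_pos: [0.5147, -0.0019, 0.0943]
orientation: [-0.123, 3.139, 0.0]
contact_force: [0.5, -0.4, 6.3]
grip_width: -0.0001
gripper_force: 2.7
```

Emit:
{"name": "step_arm", "arguments": {"moves": [{"rx": 0,"ry": 0,"rz": 0,"dx": 0,"dy": 0,"dz": 1.5,"gripper": -1},{"rx": 0,"ry": 0,"rz": 0,"dx": 0,"dy": 0,"dz": 0,"gripper": -1}]}}

```text
clock: 4.5
tcp_pos: [0.5149, -0.002, 0.0939]
orientation: [-0.123, 3.138, 0.001]
contact_force: [-3.0, 0.5, 19.4]
grip_width: -0.0
gripper_force: 9.0
```

The button is bottomed: tips at 72 mm, 19 N. Pushing the jaw along +y, about 91 mm plus 3-5 mm of gap, gently at first.

Emit:
{"name": "step_arm", "arguments": {"moves": [{"rx": 0,"ry": 0,"rz": 0,"dx": 0,"dy": 2,"dz": 0,"gripper": -1},{"rx": 0,"ry": 0,"rz": 0,"dx": 0,"dy": 3,"dz": 0,"gripper": -1},{"rx": 0,"ry": 0,"rz": 0,"dx": 0,"dy": 4,"dz": 0,"gripper": -1},{"rx": 0,"ry": 0,"rz": 0,"dx": 0,"dy": 5,"dz": 0,"gripper": -1},{"rx": 0,"ry": 0,"rz": 0,"dx": 0,"dy": 5,"dz": 0,"gripper": -1}]}}

```text
clock: 5.12
tcp_pos: [0.5133, 0.0164, 0.0939]
orientation: [-0.122, 3.138, -0.0]
contact_force: [-4.7, -1.3, 18.2]
grip_width: -0.0002
gripper_force: 9.0
```

Emit:
{"name": "step_arm", "arguments": {"moves": [{"rx": 0,"ry": 0,"rz": 0,"dx": 0,"dy": 5,"dz": 0,"gripper": -1},{"rx": 0,"ry": 0,"rz": 0,"dx": 0,"dy": 6,"dz": 0,"gripper": -1},{"rx": 0,"ry": 0,"rz": 0,"dx": 0,"dy": 6,"dz": 0,"gripper": -1},{"rx": 0,"ry": 0,"rz": 0,"dx": 0,"dy": 6,"dz": 0,"gripper": -1},{"rx": 0,"ry": 0,"rz": 0,"dx": 0,"dy": 6,"dz": 0,"gripper": -1},{"rx": 0,"ry": 0,"rz": 0,"dx": 0,"dy": 6,"dz": 0,"gripper": -1},{"rx": 0,"ry": 0,"rz": 0,"dx": 0,"dy": 6,"dz": 0,"gripper": -1},{"rx": 0,"ry": 0,"rz": 0,"dx": 0,"dy": 6,"dz": 0,"gripper": -1},{"rx": 0,"ry": 0,"rz": 0,"dx": 0,"dy": 5,"dz": 0,"gripper": -1},{"rx": 0,"ry": 0,"rz": 0,"dx": 0,"dy": 4,"dz": 0,"gripper": -1},{"rx": 0,"ry": 0,"rz": 0,"dx": 0,"dy": 3,"dz": 0,"gripper": -1}]}}

```text
clock: 6.5
tcp_pos: [0.5083, 0.0755, 0.0939]
orientation: [0.123, -3.139, -0.0]
contact_force: [-4.7, -2.0, 19.4]
grip_width: 0.0001
gripper_force: 9.7
```

Emit:
{"name": "step_arm", "arguments": {"moves": [{"rx": 0,"ry": 0,"rz": 0,"dx": 0,"dy": 2.5,"dz": 0,"gripper": -1},{"rx": 0,"ry": 0,"rz": 0,"dx": 0,"dy": 2.5,"dz": 0,"gripper": -1},{"rx": 0,"ry": 0,"rz": 0,"dx": 0,"dy": 2.5,"dz": 0,"gripper": -1},{"rx": 0,"ry": 0,"rz": 0,"dx": 0,"dy": 2,"dz": 0,"gripper": -1}]}}

```text
clock: 7.0
tcp_pos: [0.5075, 0.0849, 0.0939]
orientation: [0.122, -3.139, -0.001]
contact_force: [-5.4, -1.5, 20.2]
grip_width: -0.0
gripper_force: 9.8
```

Emit:
{"name": "step_arm", "arguments": {"moves": [{"rx": 0,"ry": 0,"rz": 0,"dx": 0,"dy": 1.5,"dz": 0,"gripper": -1},{"rx": 0,"ry": 0,"rz": 0,"dx": 0,"dy": 1.5,"dz": 0,"gripper": -1}]}}

```text
clock: 7.25
tcp_pos: [0.5072, 0.0879, 0.0939]
orientation: [0.122, -3.139, -0.001]
contact_force: [-5.9, -1.1, 19.7]
grip_width: 0.0001
gripper_force: 9.8
```

Emit:
{"name": "step_arm", "arguments": {"moves": [{"rx": 0,"ry": 0,"rz": 0,"dx": 0,"dy": 1.5,"dz": 0,"gripper": -1},{"rx": 0,"ry": 0,"rz": 0,"dx": 0,"dy": 1.5,"dz": 0,"gripper": -1}]}}

```text
clock: 7.5
tcp_pos: [0.5071, 0.0897, 0.0939]
orientation: [0.121, -3.139, 0.002]
contact_force: [-4.3, -7.2, 19.9]
grip_width: 0.0003
gripper_force: 10.0
```

Run:
```python
from h import *
a=r.grab_frame("scene");b=r.grab_frame("side")
A=a[155:275,240:380];B=b[165:285,190:330]
out=cv2.resize(np.hstack([A,B]),(800,343),interpolation=cv2.INTER_CUBIC);out=(255*(out/255.)**.6).astype(np.uint8)
cv2.imwrite('pics/crop1.png',out);o=r.get_obs();print(o['tcp_pos'],o['contact_force'])
```

```text
[0.50713874 0.0896097  0.0939078 ] [-5.02918903 -4.64827086 19.6616319 ]
```

View pics/crop1.png

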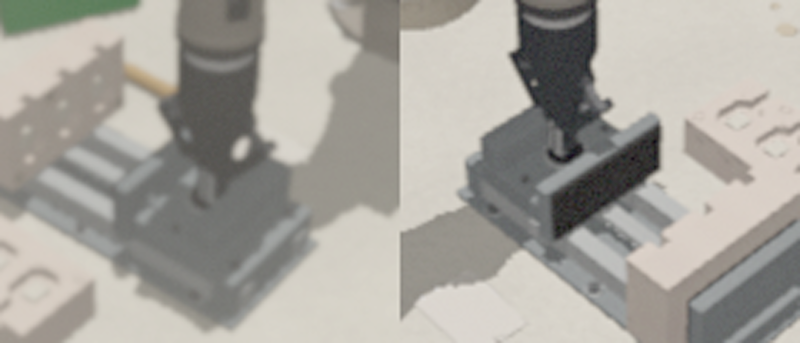

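The jaw is against the end stop in both views, the tip is on the button, and mould A hasn't moved. Forces along y are rising, so I'll push a little further to be sure it meets the stop.

Emit:
{"name": "step_arm", "arguments": {"moves": [{"rx": 0,"ry": 0,"rz": 0,"dx": 0,"dy": 1,"dz": 0,"gripper": -1},{"rx": 0,"ry": 0,"rz": 0,"dx": 0,"dy": 1,"dz": 0,"gripper": -1},{"rx": 0,"ry": 0,"rz": 0,"dx": 0,"dy": 0,"dz": 0,"gripper": -1}]}}

```text
clock: 7.98
tcp_pos: [0.5071, 0.0898, 0.0939]
orientation: [0.119, -3.139, 0.004]
contact_force: [-4.8, -9.3, 20.3]
grip_width: 0.0
gripper_force: 10.2
```

The TCP stands still at 92 mm of travel (91 expected) while the force builds, so the jaw is at the stop. Letting the button up straight while holding that slight outward push, then rising clear.

Emit:
{"name": "step_arm", "arguments": {"moves": [{"rx": 0,"ry": 0,"rz": 0,"dx": 0,"dy": 0,"dz": -2,"gripper": -1},{"rx": 0,"ry": 0,"rz": 0,"dx": 0,"dy": 0,"dz": -2,"gripper": -1},{"rx": 0,"ry": 0,"rz": 0,"dx": 0,"dy": 0,"dz": -3,"gripper": -1},{"rx": 0,"ry": 0,"rz": 0,"dx": 0,"dy": 0,"dz": -3,"gripper": -1},{"rx": 0,"ry": 0,"rz": 0,"dx": 0,"dy": 0,"dz": -3,"gripper": -1},{"rx": 0,"ry": 0,"rz": 0,"dx": 0,"dy": 0,"dz": 0,"gripper": -1}]}}

```text
clock: 8.72
tcp_pos: [0.5066, 0.0937, 0.1057]
orientation: [0.124, -3.139, -0.001]
contact_force: [-0.3, 0.5, -0.1]
grip_width: 0.0
gripper_force: 0.0
```

Free of contact. Now back to the middle of the gap and up.

Emit:
{"name": "step_arm", "arguments": {"moves": [{"rx": 0,"ry": 0,"rz": 0,"dx": 0,"dy": -4,"dz": -3,"gripper": -1},{"rx": 0,"ry": 0,"rz": 0,"dx": 0,"dy": -2,"dz": -10,"gripper": -1},{"rx": 0,"ry": 0,"rz": 0,"dx": 0,"dy": 0,"dz": -25,"gripper": -1},{"rx": 0,"ry": 0,"rz": 0,"dx": 0,"dy": 0,"dz": -40,"gripper": -1},{"rx": 0,"ry": 0,"rz": 0,"dx": 0,"dy": 0,"dz": -40,"gripper": -1},{"rx": 0,"ry": 0,"rz": 0,"dx": 0,"dy": 0,"dz": -25,"gripper": -1},{"rx": 0,"ry": 0,"rz": 0,"dx": 0,"dy": 0,"dz": 0,"gripper": -1},{"rx": 0,"ry": 0,"rz": 0,"dx": 0,"dy": 0,"dz": 0,"gripper": -1}]}}

```text
clock: 9.72
tcp_pos: [0.5069, 0.087, 0.2483]
orientation: [0.123, -3.138, 0.0]
contact_force: [-0.6, -0.2, -0.3]
grip_width: 0.0
gripper_force: 0.0
```

Run:
```python
from h import *
o=r.get_obs(); print(o['clock'],o['tcp_pos'])
C=cam("wrist");im=r.grab_frame("wrist");cv2.imwrite('pics/w3.png',im)
g=cv2.cvtColor(im,cv2.COLOR_BGR2GRAY)
u,v=proj("wrist",[.5073,.0857,.08]).astype(int);print(u,v)
m=np.zeros_like(g);m[v-30:v+31,u-27:u+28]=(g[v-30:v+31,u-27:u+28]<25)*255
n,l,s,c=cv2.connectedComponentsWithStats(m);i=1+np.argmax(s[1:,4]);B=onz("wrist",c[i],.08,C);print(s[i],B)
print("travel",np.dot(B[:2]-[.5142,-.0053],[-.075,.997]))
```

```text
9.725 [0.50685317 0.08701981 0.24832081]
273 196
[ 254  175   41   41 1297] [0.5062898  0.08566532 0.08      ]
travel 0.09128568771724815
```

View pics/w3.png

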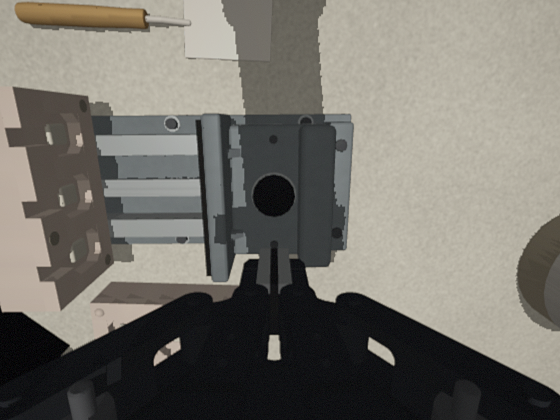

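The jaw is against the stop (saddle at x≈335 meets the stop block), with 91 mm of travel. The button at (274,195) is back up to full size, mould A and the spatula haven't moved, and the robot is clear. Handing in.

```bash
python3 -c "
from bench import r
print(r.hand_in())"
```

```text
the job is handed in; nothing more can be done
None
```

The clamp is open: with the button held right down I pushed the jaw about 91 mm until it met the end stop, then let the button up there. The moulds and spatula showed no movement in the pictures and the arm is clear, but I did not push on the jaw afterwards to test the lock; the job was handed in at about 10 s and no verdict was shown.

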